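Strip the counter-top seed sifter for cleaning

ROBOT

A 6-joint arm with a two-finger parallel gripper is mounted at the origin on the work surface. World frame = base frame: x ahead of the robot, y to its left, z up, the work surface at z = 0. Lengths are in m, angles in rad, forces in N, time in s.
With the tool pointing down it reaches from about 0.325 to 0.85 m from the base axis. Payload 15.5 kg.
Tool frame: the origin (TCP) lies on the centre line of the jaws, within the pads' length; the fingertips stand 22 mm ahead of it and the grasp point (between the pads) lies 3 mm ahead of it; z points along the fingers, y is the line along which they close (so a half turn about z gives the same grasp; the last joint's range is limited). The gripper opens to 91 mm and grips with 3 to 60 N. Pads are 32 mm wide; open, the fingers measure 118 mm over their backs; the gripper's body (76 mm by 178 mm) begins 60 mm behind the grasp point.
Start: joints at [-1.435, 0.494, 1.345, -0, 1.302, -0.096], TCP at [0.143, -0.608, 0.236] pointing down, gripper open.
Joint ranges: [-2.91, 2.91], [-0.82, 2.16], [0.22, 2.67], [-1.22, 4.37], [0.12, 2.79], [-3.08, 3.08]. Speed limits (rad/s): [1.89, 1.89, 2.57, 3.01, 3.01, 3.01].

INTERFACE

Orientations are given as a unit quaternion [w, x, y, z].
In Python, from workcell import * gives the robot as it stands.
- The arm moves only by the tool carry_out, never from a script. Its argument "rows" is a list of rows, each a list of 6 numbers: the shift along the world's x, y, z in m, then the turn, a rotation vector about the world's x, y, z in degrees. A call has 1 to 10 rows; each row shifts and turns the commanded pose from where the row before left it; what a row does not reach is not made up. A row lasts 1/8 s, in which the tool goes at most 62.5 mm and 10.7 degrees, less where a joint would pass 70% of its speed; a pose out of reach is approached as far as the arm can. A call with a gripper value outside its range is refused whole. "claw" is the opening, from 0 (shut) to 1 (fully open), set as the call begins (left out, the last holds). The fingers move at their own pace and stop on an object; "newtons" is the grip in N (left out, the last holds). Time passes only in rows, so rows that do not move let the fingers close. It gives the time, the measured TCP pose, the force, the opening and the grip force at its end, in the units of the state.
- state(): the state, without advancing time (a new reading comes with each control period).
- grab_frame(name): name is "side" or "top" or "wrist"; returns a dict with "frame" (384x512x3 uint8, blue, green, red), "camera_matrix" (3x3 intrinsics, pixels), "R" (3x3) and "t" (3): a world point X has camera coordinates R X + t. Camera axes: x right, y down, z forward; pixel columns grow to the right and rows downward; lengths in m; the calibration is good to about 2 mm. A picture is of the moment at which its call begins. There is no depth.
- job_done(): hands the job in; it is judged then, once.
The state is a dict: "t": time; "joints": joint angles; "qvel": joint speeds; "effort": joint torques, N m; "ee_pos": TCP position; "tcp_rot": TCP orientation; "wrist_force": force on the tool from outside, world axes, zero at the start; "moment": the same for the moment, N m; "width": opening from 0.0 (shut) to 1.0 (fully open); "gripper_force": force on a finger pad.
Only numpy, scipy, OpenCV 4.12 (cv2) and the standard library are available. Lean on these libraries where they do the work, as an engineer would, in place of code of your own. Each camera call takes 0.05 s, during which the arm holds its last target. There are 200 camera calls.

TASK

Take the seed sifter apart from the top down for cleaning: twist the green cap counter-clockwise until it comes free and lift it off, then lift off the yellow hopper, then draw out the brass sieve by its red grip. Set each part down gently, upright and side by side on the blue tray before taking the next; never drop one. Leave the aluminium tin seated in its stand, and do not push or upset the pots on the tray or the other things on the counter.

Things in the scene. Friction and masses are not known exactly. Their poses are not given: they have to be found in the camera images.
- stand: dark wooden square stand, 92 x 92 mm, 28 mm high, fixed to the counter; its socket (66 mm square inside, floor 12 mm above the counter) holds the tin. Origin: centre of its underside, on the counter; z up. The whole sifter stands on its vertical axis, square with it to within the play.
- tin_center (a point): aluminium catch tin, open at the top, 62 mm square outside, 56 mm inside, 50 mm tall, standing loose in the stand's socket (its underside 12 mm and its rim 62 mm above the counter). Point: its centre, 25 mm above its underside. Stays where it is.
- sieve_grip (a point): centre of the red grip of the brass sieve (0.12 kg), a 50 mm square box 34 mm tall, loose on the tin's 4 mm floor. On a stem, the grip is 30 mm along x, 12 mm along y (pinch along y), 24 mm tall; its centre is 76 mm above the sieve's underside. Assembled it spans 80 to 104 mm above the counter, hidden inside the hopper. Lift 50 mm to clear the tin.
- hopper_center (a point): yellow hopper (0.22 kg), hollow, open below, 84 mm tall: spigot 53 mm square, 8 mm tall, loose in the tin's mouth (cannot turn); body 62 mm square, 54 mm tall, on the tin's rim 62 to 116 mm above the counter; neck on top. Point: on its axis, 42 mm above the spigot's underside, 20 mm below the body's flat top. Sides square to x, y. Lift 50 mm straight to clear. Off the sifter it stands on its spigot.
- neck_top (a point): centre of the top of the hopper's white neck, 22 mm tall, 44 mm over its ridges; axes as the hopper's. Cap yaw from the hopper's x (cap x, counter-clockwise positive, a half turn is the same) starts at 12 to 50 degrees; the cap lifts straight off at 133 to 164 degrees, where a stop ends the turn. Black marks on the hopper's top at 149 degrees show where the cap's white marks should point.
- cap_center (a point): green round twist cap (0.07 kg), 54 mm diameter, 40 mm tall, top 158 mm above the counter when assembled. Point: 20 mm above its underside. Inner lugs along its +x and -x (white marks on top) catch under the neck's ridges; turn counter-clockwise in one or several grasps. It turns freely and does not rise; pulled too early it lifts the hopper too. Lift 25 mm to clear the neck.
- tray: blue metal tray fixed to the counter, 200 mm along its x, 320 mm along its y, with its floor 6 mm above the counter and a 4 mm thick lip whose top is 12 mm above the counter. Origin: centre of its underside, on the counter. The three parts go anywhere on its floor, inside the lip.
- pot_a_center (a point): small round seed pot with a red lid standing on the tray, 56 mm diameter, 45 mm tall, loose; point at its centre. Leave alone.
- pot_b_center (a point): small round orange seed pot with a metal lid standing on the tray, 56 mm diameter, 45 mm tall, loose; point at its centre. Leave alone.
- jar_center (a point): green glass jar, 66 mm diameter, 115 mm tall, loose, standing near the sifter on the robot's side; point at its centre. Leave alone.
- can_center (a point): orange can, 66 mm diameter, 75 mm tall, loose, standing near the sifter on the far side; point at its centre. Leave alone.
- mug_center (a point): green mug, 72 mm diameter, 90 mm tall, with a handle; point at its centre. Leave alone.
- scoop_center (a point): small steel scoop with a wooden handle lying in front of the robot, 135 mm long, 26 mm tall; point near its middle. Leave alone.
There are look-alikes about, which are no part of the job. What is shaped like the part that bears cap_center but pink is not meant. Several things have the shape of the stand; the one meant has the colours described above.

How it is judged:
By the outcome, as a careful person would: the job done as asked, in the order asked, and still so for the second after the job is handed in, with the robot touching nothing.
It also fails if it takes over 72 s, if anything falls off the work surface, if the arm or the gripper's body presses on something with over 40 N, if the wrist force passes 120 N, or if a joint passes its speed limit or range.

## Working session

There is one attempt and no reset: what is moved stays moved. The work goes in short steps, Python scripts to look and compute and a tool call to move; the robot and the scene stay as the last step left them, time stands still between calls to the robot, and variables do not carry over. Pictures are saved under pics/ and viewed, at most 10 in all, crops included, and the job is handed in when it is done.

Besides the shell and the picture viewer there is one more tool, called after "Emit:" by a JSON object that holds its "fn" and its "kwargs", one argument or row to a line. carry_out: Moves the arm, as the interface text tells. Its arguments: {"type":"object","properties":{"rows":{"type":"array","items":{"type":"array","items":{"type":"number"}}},"claw":{"type":"number"},"newtons":{"type":"number"}},"required":["rows"]}

```bash
mkdir -p pics; cat > h.py <<'E'
from workcell import *
import numpy as np, cv2, json
def snap(n,f):
    d=grab_frame(n); cv2.imwrite(f'pics/{f}.png',d['frame'])
    json.dump({k:np.array(d[k]).tolist() for k in('camera_matrix','R','t')},open(f'pics/{f}.json','w')); return d
def px2w(f,u,v,z):
    d=json.load(open(f'pics/{f}.json'));K,R,t=[np.array(d[k]) for k in('camera_matrix','R','t')]
    r=R.T@np.linalg.solve(K,[u,v,1]);c=-R.T@t
    return c+r*(z-c[2])/r[2]
def w2px(f,X):
    d=json.load(open(f'pics/{f}.json'));K,R,t=[np.array(d[k]) for k in('camera_matrix','R','t')]
    p=K@(R@np.array(X)+t);return p[:2]/p[2]
E
python3 - <<'E'
from h import *
a=snap('top','top0')['frame'];b=snap('side','side0')['frame']
cv2.imwrite('pics/top0b.png',cv2.resize(a,(800,600),interpolation=cv2.INTER_CUBIC))
cv2.imwrite('pics/side0b.png',cv2.resize(b,(800,600),interpolation=cv2.INTER_CUBIC))
print(state())
for f in('top0','side0'):
    d=json.load(open(f'pics/{f}.json'));print(d['camera_matrix'],-np.array(d['R']).T@d['t'])
E
```

```text
{'t': 0.1, 'joints': array([-1.43552319e+00,  4.94121542e-01,  1.34606276e+00, -2.42423882e-05,
        1.30242434e+00, -9.55303184e-02]), 'qvel': array([-5.97440350e-04, -3.84592830e-04, -1.65831685e-03,  5.85593374e-04,
        9.42979778e-05,  2.08703541e-04]), 'effort': array([ 1.33185691e-03, -8.80236483e+01, -3.82548881e+01,  7.05674943e-02,
        4.81708045e-02,  5.19688399e-06]), 'ee_pos': array([ 0.14291245, -0.60814197,  0.23539971]), 'tcp_rot': array([-5.07661938e-04,  9.93348108e-01,  1.15148935e-01, -2.17772608e-05]), 'wrist_force': array([-0.17863919, -0.21882702, -0.73389014]), 'moment': array([ 0.00344345, -0.04989921,  0.01038933]), 'gripper_force': 0.0, 'width': 1.0060501495583487}
[[414.19081874759263, 0.0, 262.28462261023424], [0.0, 414.19081874759263, 186.3374983156172], [0.0, 0.0, 1.0]] [0.39753317 0.01058389 1.26409009]
[[359.4691001938681, 0.0, 255.07456531616916], [0.0, 359.4691001938681, 190.1986343542418], [0.0, 0.0, 1.0]] [0.186325   0.75451394 0.5813558 ]
```

View pics/top0b.png

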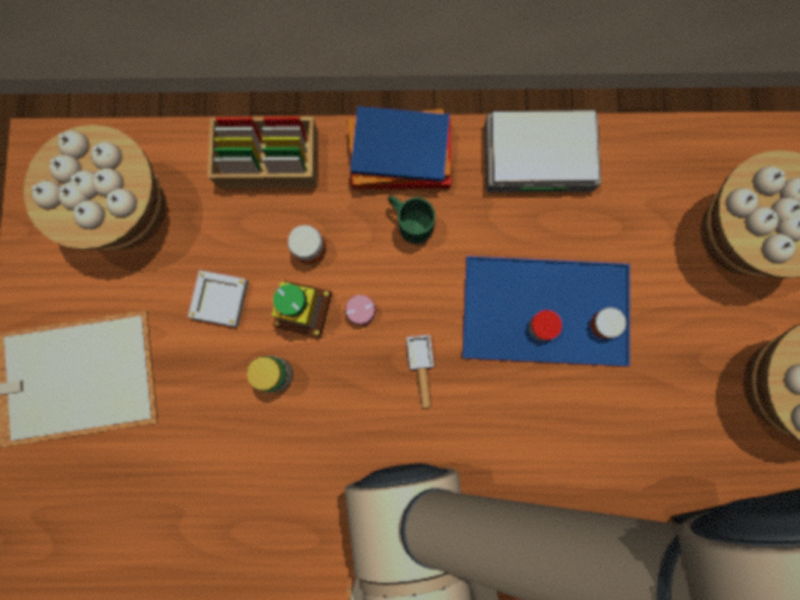

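View pics/side0b.png

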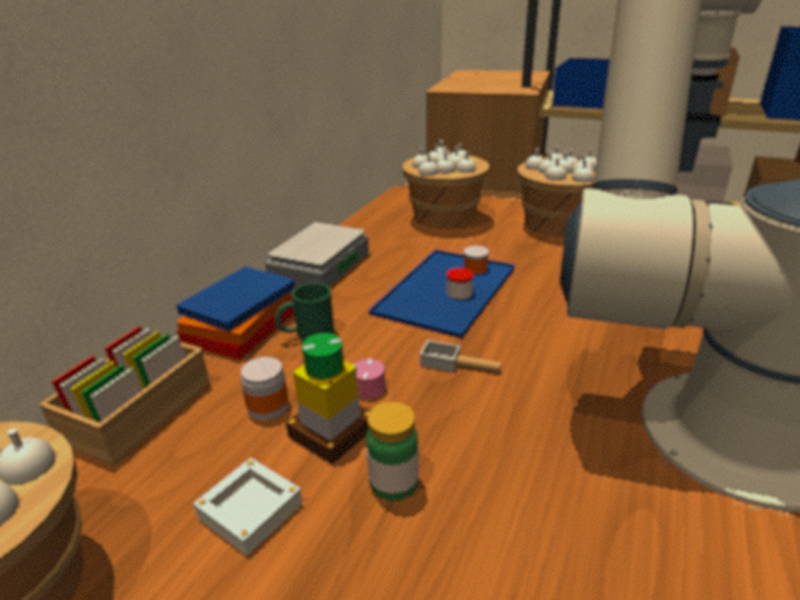

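The top view shows the cap near (290,299), stand around (302,308), tray corners (466,258), (629,265), (628,365), (462,358), pots (546,325) and (609,323), jar lid (266,374) and can (305,243), all in 800x600 pixels. The side view confirms the stack. I'll enlarge the sifter in both.

```bash
python3 - <<'E'
from h import *
a=cv2.imread('pics/top0.png');b=cv2.imread('pics/side0.png')
# top crop origin (168,172) 50x? scale 10 ; side crop origin (180,205)
A=cv2.resize(a[172:222,168:218],(400,400),interpolation=cv2.INTER_CUBIC)
B=cv2.resize(b[205:295,180:240],(400,600),interpolation=cv2.INTER_CUBIC)
M=np.zeros((600,800,3),np.uint8);M[:400,:400]=A;M[:,400:]=B
cv2.imwrite('pics/crop1.png',M)
s=.64
P=lambda u,v,z,f='top0':np.round(px2w(f,u*s,v*s,z)[:2],4)
print('cap',P(290,299,.158),'jar',P(266,374,.115),'can',P(305,243,.075),'pink',P(361,310,.04))
print('tray',[P(*c,.012) for c in((466,258),(629,265),(628,365),(462,358))],'pots',P(546,325,.045),P(609,323,.045))
print('scoop',P(420,352,.02),P(425,405,.02),'mug',P(416,220,.09))
E
```

```text
cap [0.5498 0.2269] jar [0.4224 0.2749] can [0.6674 0.2172] pink [0.544  0.1141]
tray [array([ 0.6491, -0.09  ]), array([ 0.6327, -0.4092]), array([ 0.4377, -0.3965]), array([ 0.453 , -0.0787])] pots [ 0.5126 -0.2357] [ 0.5156 -0.3544]
scoop [0.4646 0.0021] [ 0.3645 -0.0065] mug [0.7063 0.0081]
```

View pics/crop1.png

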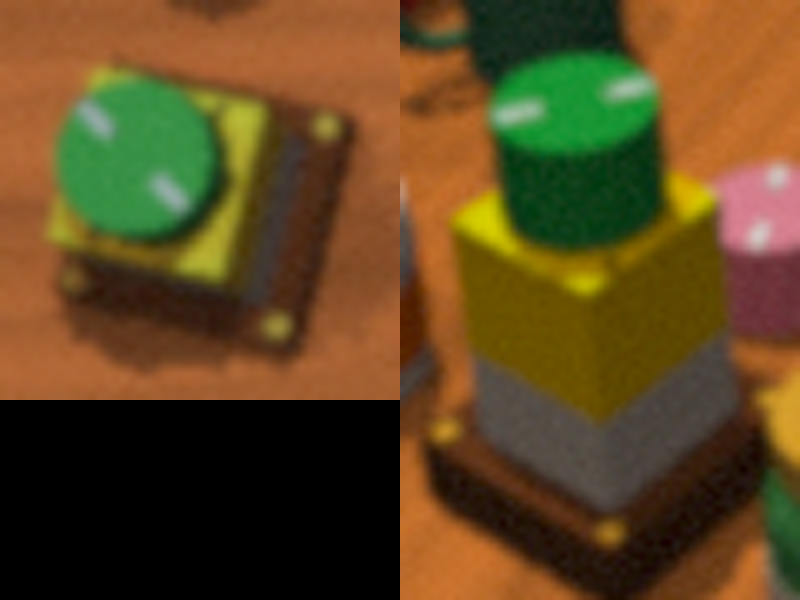

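```bash
python3 - <<'E'
from h import *
T=lambda u,v,z:px2w('top0',168+(u+.5)/8-.5,172+(v+.5)/8-.5,z)[:2]
S=lambda u,v,z:px2w('side0',180+(u-400+.5)/6.667-.5,205+(v+.5)/6.667-.5,z)[:2]
ang=lambda d:np.degrees(np.arctan2(d[1],d[0]))
m=[T(95,118,.158),T(170,194,.158)];print('marks top',ang(m[0]-m[1]),sum(m)/2)
m=[S(518,111,.158),S(630,89,.158)];print('marks side',ang(m[0]-m[1]),sum(m)/2)
print('cap circ',T(137,158,.158),S(575,100,.158))
b=[T(326,127,.028),T(277,325,.028),T(73,280,.028)]
print('studs',b,'c',(b[0]+b[2])/2,ang(b[0]-b[1]),ang(b[2]-b[1]))
b=[S(445,430,.028),S(610,532,.028)];print('studs side',b,ang(b[1]-b[0]))
h=[T(100,70,.116),T(270,100,.116),T(222,278,.116),T(50,240,.116)]
print('hop',h,sum(h)/4,ang(h[1]-h[2]),ang(h[0]-h[3]),ang(h[0]-h[1])-90,ang(h[3]-h[2])-90)
h=[S(455,220,.116),S(588,292,.116),S(718,200,.116)];print('hop side',h,(h[0]+h[2])/2,ang(h[0]-h[1]),ang(h[2]-h[1]))
d=json.load(open('pics/top0.json'));print(d['R'])
E
```

```text
marks top 44.852586816222214 [0.55068532 0.23097927]
marks side 42.61926206997851 [0.55111919 0.23249035]
cap circ [0.54996994 0.22941929] [0.55090643 0.23244251]
studs [array([0.57920809, 0.1839316 ]), array([0.50445082, 0.20127118]), array([0.52185235, 0.27817471])] c [0.55053022 0.23105316] -13.058560822120876 77.24997144983477
studs side [array([0.59905647, 0.26083707]), array([0.52246023, 0.28035216])] 165.70635256296063
hop [array([0.58708897, 0.25145322]), array([0.57599143, 0.19140554]), array([0.51336308, 0.20713918]), array([0.5270723 , 0.26751763])] [0.55087895 0.22937889] -14.102137063166097 -14.984853568398245 -10.470810405415875 -12.792393878539727
hop side [array([0.58688201, 0.25468624]), array([0.52806353, 0.26955846]), array([0.5135853, 0.2123644])] [0.55023366 0.23352532] -14.189803472778244 -104.20555963082512
[[-0.0055888865719027885, -0.9999420768371908, -0.009198223600887364], [-0.9890983620929005, 0.006881374153264051, -0.1470954683017268], [0.14715024448511088, 0.008275848010222677, -0.9890795296070403]]
```

Sifter axis ≈ (0.5505, 0.231), yaw ≈ -13°, cap ≈ 44° world. Tray centre ≈ (0.543,-0.243), yaw ≈ -3°. These fit the given sizes (tray 320 mm, studs about 77 mm apart). I'll move above the sifter.

Emit:
{"fn": "carry_out", "kwargs": {
  "rows": [
    [0.04,0.035,0,0,0,0],
    [0.04,0.035,0,0,0,0],
    [0.04,0.035,0,0,0,0],
    [0.04,0.035,0,0,0,0],
    [0.04,0.035,0,0,0,0],
    [0.04,0.035,0,0,0,0],
    [0.04,0.035,0,0,0,0],
    [0.04,0.035,0,0,0,0],
    [0.04,0.035,0,0,0,0],
    [0.04,0.035,0,0,0,0]
  ],
  "claw": 1
}}

```text
t: 1.35
ee_pos: [0.544, -0.257, 0.2357]
tcp_rot: [-0.0, 0.993, 0.115, -0.0]
wrist_force: [0.3, -0.5, -0.1]
width: 1.001
gripper_force: 0.0
```

Emit:
{"fn": "carry_out", "kwargs": {
  "rows": [
    [0.001,0.048,0,0,0,0],
    [0.001,0.048,0,0,0,0],
    [0.001,0.048,0,0,0,0],
    [0.001,0.048,0,0,0,0],
    [0.001,0.048,0,0,0,0],
    [0.001,0.048,0,0,0,0],
    [0.001,0.048,0,0,0,0],
    [0,0.048,0,0,0,0],
    [0,0.048,0,0,0,0],
    [0,0.048,0,0,0,0]
  ]
}}

```text
t: 2.6
ee_pos: [0.5497, 0.2231, 0.2357]
tcp_rot: [0.0, 0.993, 0.115, -0.0]
wrist_force: [0.6, -0.5, -0.4]
width: 1.001
gripper_force: 0.0
```

```bash
python3 - <<'E'
from h import *
a=snap('wrist','w1')['frame'];cv2.imwrite('pics/w1b.png',cv2.resize(a,(800,600),interpolation=cv2.INTER_CUBIC))
print(w2px('w1',[.5505,.231,.158])/.64,w2px('w1',[.5505,.231,.116])/.64)
E
```

```text
[383.94465338 326.24218462] [386.01976756 303.25069253]
```

View pics/w1b.png

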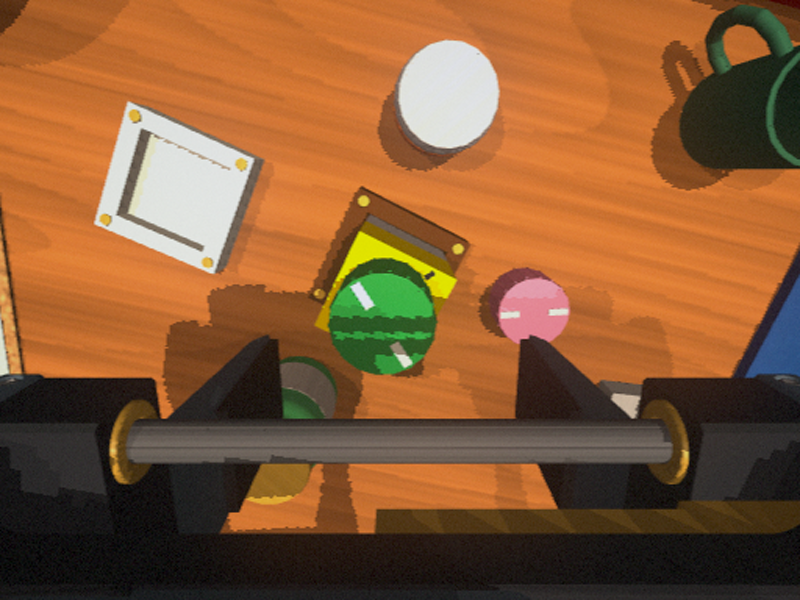

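The wrist view shows the cap marks at (362,296) and (400,354), so their midpoint is (381,325) against a predicted (384,326). The black hopper mark is at (430,276). I'll check the angles.

```bash
python3 - <<'E'
from h import *
P=lambda u,v,z:px2w('w1',(u+.5)*.64-.5,(v+.5)*.64-.5,z)[:2]
ang=lambda d:np.degrees(np.arctan2(d[1],d[0]))
m=[P(362,296,.158),P(400,354,.158)];print(sum(m)/2,ang(m[0]-m[1]))
c=sum(m)/2
b=P(430,276,.116);print('black',b,ang(b-c)+180, ang(b-[.5505,.231])+180)
s=[P(363,201,.028),P(459,249,.028),P(319,295,.028)];print((s[1]+s[2])/2,ang(s[0]-s[1])-90,ang(s[0]-s[2]))
E
```

```text
[0.55068896 0.23251569] 44.68375943830142
black [0.57216965 0.21029444] 134.02917813849484 136.3033322070553
[0.55001108 0.23174113] -13.100424333737394 -13.289153514869694
```

Emit:
{"fn": "carry_out", "kwargs": {
  "rows": [
    [0.001,0.008,0,0,0,0],
    [0,0,-0.03,0,0,0],
    [0,0,-0.03,0,0,0],
    [0,0,-0.018,0,0,0],
    [0,0,-0.01,0,0,0],
    [0,0,0,0,0,0]
  ]
}}

```text
t: 3.4
ee_pos: [0.5509, 0.229, 0.1476]
tcp_rot: [0.0, 0.993, 0.115, -0.0]
wrist_force: [-0.7, -0.3, 0.9]
width: 1.003
gripper_force: 0.0
```

Emit:
{"fn": "carry_out", "kwargs": {
  "rows": [
    [0,0,0,0,0,0],
    [0,0,0,0,0,0],
    [0,0,0,0,0,0],
    [0,0,0,0,0,0],
    [0,0,0,0,0,0],
    [0,0,0,0,0,0]
  ],
  "claw": 0.4,
  "newtons": 20
}}

```text
t: 4.15
ee_pos: [0.551, 0.2298, 0.148]
tcp_rot: [-0.0, 0.993, 0.115, 0.0]
wrist_force: [-0.4, 2.9, 1.9]
width: 0.593
gripper_force: 20.0
```

Emit:
{"fn": "carry_out", "kwargs": {
  "rows": [
    [0,0.001,0,0,0,9],
    [0,0,0,0,0,9],
    [0,0,0,0,0,9],
    [0,0,0,0,0,9],
    [0,0,0,0,0,9],
    [0,0,0,0,0,9],
    [0,0,0,0,0,9],
    [0,0,0,0,0,9],
    [0,0,0,0,0,9],
    [0,0,0,0,0,9]
  ]
}}

```text
t: 5.4
ee_pos: [0.551, 0.2305, 0.148]
tcp_rot: [0.0, 0.619, 0.785, -0.0]
wrist_force: [-0.4, 1.2, 0.9]
width: 0.587
gripper_force: 20.0
```

```bash
python3 - <<'E'
from h import *
s=state();print(s['ee_pos'],s['tcp_rot'],s['wrist_force'],s['moment'],s['width'])
b=snap('side','s2')['frame'];a=snap('top','t2')['frame'];w=snap('wrist','w2')['frame']
M=np.zeros((600,800,3),np.uint8)
M[:400,:400]=cv2.resize(a[172:222,168:218],(400,400),interpolation=cv2.INTER_CUBIC)
M[:,400:]=cv2.resize(b[205:295,180:240],(400,600),interpolation=cv2.INTER_CUBIC)
M[400:,:267]=cv2.resize(w,(267,200))
cv2.imwrite('pics/crop2.png',M)
E
```

```text
[0.55102824 0.23054765 0.14795478] [ 5.06560531e-05  6.18947964e-01  7.85431993e-01 -6.57005161e-07] [-0.41811309  1.24193342  0.88171037] [ 0.15475016 -0.04039832  0.01115141] 0.5867250962303427
```

View pics/crop2.png

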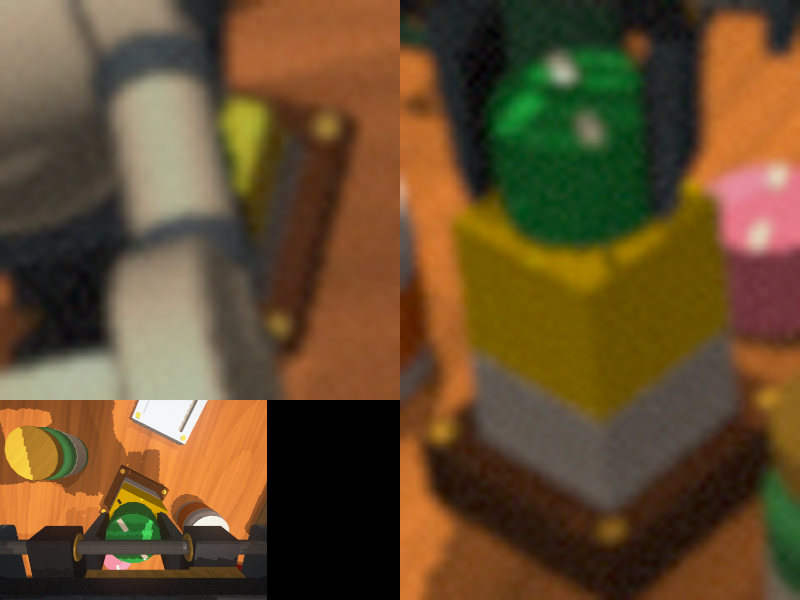

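The cap turned with the jaws: in the side crop its marks are now at (562,70) and (590,132), and the hopper hasn't moved.

```bash
python3 - <<'E'
from h import *
S=lambda u,v,z:px2w('s2',180+(u-400+.5)/6.667-.5,205+(v+.5)/6.667-.5,z)[:2]
m=[S(562,70,.158),S(590,132,.158)];d=m[1]-m[0];print(m,np.degrees(np.arctan2(d[1],d[0]))%180)
E
```

```text
[array([0.56380692, 0.21930715]), array([0.53736843, 0.24576074])] 134.98363165234295
```

Emit:
{"fn": "carry_out", "kwargs": {
  "rows": [
    [0,0,0.002,0,0,0],
    [0,0,0.002,0,0,0],
    [0,0,0.003,0,0,0],
    [0,0,0,0,0,0]
  ]
}}

```text
t: 6.05
ee_pos: [0.5511, 0.2306, 0.1552]
tcp_rot: [0.0, 0.621, 0.784, 0.0]
wrist_force: [-0.1, 0.1, -1.0]
width: 0.587
gripper_force: 20.0
```

```bash
python3 - <<'E'
from h import *
b=snap('side','s3')['frame']
M=np.hstack([cv2.resize(cv2.imread(f'pics/{f}.png')[205:295,180:240],(400,600),interpolation=cv2.INTER_CUBIC) for f in('s2','s3')])
cv2.imwrite('pics/crop3.png',M)
d=cv2.absdiff(cv2.imread('pics/s2.png'),b).sum(2).astype(int)
print('hopper body diff',d[247:265,190:226].mean(),'cap',d[212:240,195:218].mean(), 'static', d[270:285,200:215].mean())
E
```

```text
hopper body diff 5.1080246913580245 cap 44.577639751552795 static 8.413333333333334
```

Cap is at 135° (the target) and the hopper stays still with only the cap's weight on the wrist. Lift and carry.

Emit:
{"fn": "carry_out", "kwargs": {
  "rows": [
    [0,0,0.01,0,0,0],
    [0,0,0.02,0,0,0],
    [0,0,0.03,0,0,0],
    [-0.004,-0.02,0.005,0,0,0],
    [-0.008,-0.05,0,0,0,0],
    [-0.008,-0.06,0,0,0,0],
    [-0.009,-0.06,0,0,0,0],
    [-0.009,-0.06,0,0,0,0],
    [-0.008,-0.06,0,0,0,0],
    [-0.008,-0.0556,0,0,0,0]
  ]
}}

```text
t: 7.35
ee_pos: [0.4954, -0.1375, 0.2196]
tcp_rot: [-0.0, 0.621, 0.784, -0.0]
wrist_force: [0.9, 0.4, -0.4]
width: 0.589
gripper_force: 20.0
```

Emit:
{"fn": "carry_out", "kwargs": {
  "rows": [
    [0,0,-0.03,0,0,0],
    [0,0,-0.04,0,0,0],
    [0,0,-0.04,0,0,0],
    [0,0,-0.03,0,0,0],
    [0,0,-0.02,0,0,0],
    [0,0,-0.012,0,0,0],
    [0,0,-0.006,0,0,0],
    [0,0,0,0,0,0]
  ]
}}

```text
t: 8.35
ee_pos: [0.4969, -0.1352, 0.0421]
tcp_rot: [0.0, 0.621, 0.784, -0.0]
wrist_force: [0.3, -0.2, 0.8]
width: 0.588
gripper_force: 20.0
```

Emit:
{"fn": "carry_out", "kwargs": {
  "rows": [
    [0,0,-0.002,0,0,0],
    [0,0,-0.0015,0,0,0],
    [0,0,-0.001,0,0,0],
    [0,0,-0.001,0,0,0],
    [0,0,0,0,0,0]
  ]
}}

```text
t: 8.98
ee_pos: [0.497, -0.135, 0.0364]
tcp_rot: [-0.0, 0.621, 0.784, -0.0]
wrist_force: [0.3, 0.5, -0.1]
width: 0.591
gripper_force: 20.0
```

Emit:
{"fn": "carry_out", "kwargs": {
  "rows": [
    [0,0,-0.0006,0,0,0],
    [0,0,0,0,0,0]
  ]
}}

```text
t: 9.22
ee_pos: [0.497, -0.135, 0.036]
tcp_rot: [0.0, 0.621, 0.784, 0.0]
wrist_force: [-0.4, -0.3, 4.5]
width: 0.59
gripper_force: 20.0
```

Emit:
{"fn": "carry_out", "kwargs": {
  "rows": [
    [0,0,0,0,0,0],
    [0,0,0,0,0,0],
    [0,0,0,0,0,0],
    [0,0,0,0,0,0],
    [0,0,0.005,0,0,0],
    [0,0,0.02,0,0,0],
    [0,0,0.04,0,0,0],
    [0,0,0.05,0,0,0],
    [0,0,0.05,0,0,0],
    [0,0,0.03,0,0,0]
  ],
  "claw": 0.78
}}

```text
t: 10.48
ee_pos: [0.4974, -0.1352, 0.2337]
tcp_rot: [0.001, 0.621, 0.784, 0.0]
wrist_force: [0.6, -0.4, -1.2]
width: 0.779
gripper_force: 0.0
```

Emit:
{"fn": "carry_out", "kwargs": {
  "rows": [
    [0.004,0.03,0,0,0,0],
    [0.007,0.05,0,0,0,0],
    [0.008,0.055,0,0,0,-8.8],
    [0.008,0.055,0,0,0,-8.8],
    [0.008,0.055,0,0,0,-8.8],
    [0.008,0.055,0,0,0,0],
    [0.007,0.045,0,0,0,0],
    [0.0035,0.021,0,0,0,0],
    [0,0,0,0,0,0]
  ],
  "claw": 1
}}

```text
t: 11.6
ee_pos: [0.5504, 0.2317, 0.2308]
tcp_rot: [0.0, 0.783, 0.622, -0.0]
wrist_force: [0.1, 1.2, 1.4]
width: 1.002
gripper_force: 0.0
```

```bash
python3 - <<'E'
from h import *
a=snap('wrist','w4')['frame'];t=snap('top','t4')['frame']
M=np.zeros((600,800,3),np.uint8)
M[:375,:500]=cv2.resize(a,(500,375),interpolation=cv2.INTER_AREA)
M[375:,:400]=cv2.resize(t[155:245,290:410],(400,225)) if 0 else cv2.resize(t[155:245,270:430],(400,225))
b=snap('side','s4')['frame'];M[:450,500:]=cv2.resize(b[205:295,180:240],(300,450),interpolation=cv2.INTER_CUBIC)
cv2.imwrite('pics/crop4.png',M)
print(state()['ee_pos'],w2px('w4',[.5505,.2312,.138])*500/512)
E
```

```text
[0.5503494  0.22972966 0.23087903] [249.05296679 201.66585461]
```

View pics/crop4.png

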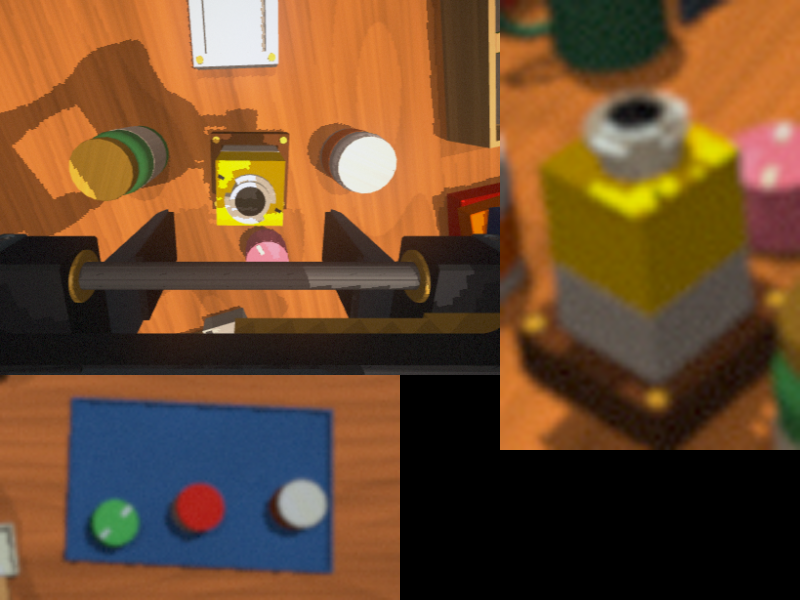

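The neck at (250,200) matches the prediction, the jaws are square to the hopper, and the cap stands upright on the tray at (115,522). I'll lower onto the hopper body.

Emit:
{"fn": "carry_out", "kwargs": {
  "rows": [
    [0,0,-0.03,0,0,0],
    [0,0,-0.04,0,0,0],
    [0,0,-0.03,0,0,0],
    [0,0,-0.02,0,0,0],
    [0,0,-0.01,0,0,0],
    [0,0,0,0,0,0]
  ]
}}

```text
t: 12.5
ee_pos: [0.5504, 0.2302, 0.1008]
tcp_rot: [-0.0, 0.784, 0.621, -0.0]
wrist_force: [-0.3, -0.8, 0.8]
width: 1.002
gripper_force: 0.0
```

Emit:
{"fn": "carry_out", "kwargs": {
  "rows": [
    [0,0,0,0,0,0],
    [0,0,0,0,0,0],
    [0,0,0,0,0,0],
    [0,0,0,0,0,0],
    [0,0,0,0,0,0]
  ],
  "claw": 0.5,
  "newtons": 20
}}

```text
t: 13.12
ee_pos: [0.5507, 0.2311, 0.1012]
tcp_rot: [0.0, 0.784, 0.621, 0.0]
wrist_force: [-0.9, -1.3, 6.0]
width: 0.68
gripper_force: 20.0
```

Emit:
{"fn": "carry_out", "kwargs": {
  "rows": [
    [0,0,0.003,0,0,0],
    [0,0,0.006,0,0,0],
    [0,0,0.01,0,0,0],
    [0,0,0.015,0,0,0],
    [0,0,0.02,0,0,0],
    [0,0,0.026,0,0,0],
    [0,0,0,0,0,0]
  ]
}}

```text
t: 14.0
ee_pos: [0.5516, 0.2314, 0.1833]
tcp_rot: [0.001, 0.784, 0.621, 0.002]
wrist_force: [0.1, -0.6, -3.0]
width: 0.682
gripper_force: 20.0
```

```bash
python3 - <<'E'
from h import *
print(state()['ee_pos'])
b=snap('side','s5')['frame'];cv2.imwrite('pics/crop5.png',cv2.resize(b[165:300,165:285],(533,600),interpolation=cv2.INTER_CUBIC))
E
```

```text
[0.55162323 0.23137022 0.18325102]
```

View pics/crop5.png

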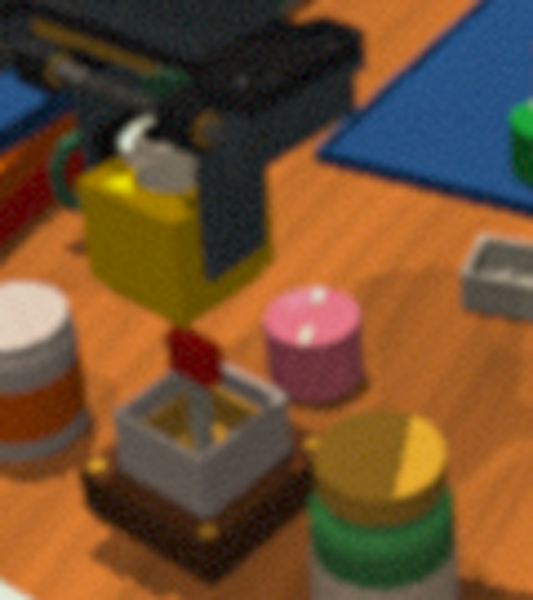

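The side view shows the hopper hanging level and clear, the sieve left in the tin with its red grip at (195,357), and the tin seated. I'll carry the hopper to the tray.

Emit:
{"fn": "carry_out", "kwargs": {
  "rows": [
    [0.003,-0.02,0,0,0,0],
    [0.005,-0.045,0,0,0,0],
    [0.007,-0.055,0,0,0,3],
    [0.007,-0.055,0,0,0,3],
    [0.007,-0.055,0,0,0,3],
    [0.007,-0.055,0,0,0,1],
    [0.007,-0.05,0,0,0,0],
    [0.0045,-0.034,0,0,0,0],
    [0,0,0,0,0,0]
  ]
}}

```text
t: 15.18
ee_pos: [0.5973, -0.1411, 0.1797]
tcp_rot: [-0.0, 0.728, 0.686, -0.001]
wrist_force: [0.6, 0.2, -3.3]
width: 0.679
gripper_force: 20.0
```

Emit:
{"fn": "carry_out", "kwargs": {
  "rows": [
    [0,0,-0.02,0,0,0],
    [0,0,-0.03,0,0,0],
    [0,0,-0.03,0,0,0],
    [0,0,-0.02,0,0,0],
    [0,0,-0.014,0,0,0],
    [0,0,-0.008,0,0,0],
    [0,0,-0.002,0,0,0],
    [0,0,0,0,0,0]
  ]
}}

```text
t: 16.18
ee_pos: [0.5982, -0.1381, 0.0573]
tcp_rot: [0.0, 0.726, 0.687, 0.0]
wrist_force: [0.1, 0.4, -2.5]
width: 0.68
gripper_force: 20.0
```

Emit:
{"fn": "carry_out", "kwargs": {
  "rows": [
    [0,0,-0.0015,0,0,0],
    [0,0,-0.001,0,0,0],
    [0,0,-0.001,0,0,0],
    [0,0,0,0,0,0]
  ]
}}

```text
t: 16.68
ee_pos: [0.598, -0.138, 0.0533]
tcp_rot: [-0.0, 0.726, 0.687, -0.0]
wrist_force: [0.3, 0.5, -2.5]
width: 0.68
gripper_force: 20.0
```

Emit:
{"fn": "carry_out", "kwargs": {
  "rows": [
    [0,0,-0.0006,0,0,0],
    [0,0,0,0,0,0]
  ]
}}

```text
t: 16.92
ee_pos: [0.598, -0.1381, 0.0532]
tcp_rot: [0.0, 0.726, 0.687, 0.0]
wrist_force: [-3.3, 0.7, 5.7]
width: 0.678
gripper_force: 20.0
```

Emit:
{"fn": "carry_out", "kwargs": {
  "rows": [
    [0,0,0,0,0,0],
    [0,0,0,0,0,0],
    [0,0,0,0,0,0],
    [0,0,0,0,0,0],
    [0,0,0.005,0,0,0],
    [0,0,0.02,0,0,0],
    [0,0,0.04,0,0,0],
    [0,0,0.05,0,0,0],
    [0,0,0.05,0,0,0],
    [0,0,0.015,0,0,0]
  ],
  "claw": 0.85
}}

```text
t: 18.18
ee_pos: [0.5991, -0.1384, 0.2364]
tcp_rot: [0.002, 0.726, 0.687, 0.001]
wrist_force: [0.1, 0.7, -0.3]
width: 0.846
gripper_force: 0.0
```

Emit:
{"fn": "carry_out", "kwargs": {
  "rows": [
    [-0.003,0.02,0,0,0,5],
    [-0.005,0.045,0,0,0,10],
    [-0.007,0.055,0,0,0,10],
    [-0.007,0.055,0,0,0,10],
    [-0.007,0.055,0,0,0,10],
    [-0.007,0.055,0,0,0,10],
    [-0.007,0.05,0,0,0,10],
    [-0.0045,0.034,0,0,0,10],
    [0,0,0,0,0,5],
    [0,0,0,0,0,0]
  ],
  "claw": 0.6
}}

```text
t: 19.42
ee_pos: [0.5501, 0.2312, 0.2322]
tcp_rot: [-0.0, 0.115, 0.993, -0.0]
wrist_force: [0.7, -0.2, -0.5]
width: 0.598
gripper_force: 0.0
```

```bash
python3 - <<'E'
from h import *
a=snap('wrist','w6')['frame'];t=snap('top','t6')['frame']
M=np.zeros((600,800,3),np.uint8)
M[:,:]=cv2.resize(a,(800,600),interpolation=cv2.INTER_CUBIC)
M[400:,:320]=cv2.resize(t[150:250,280:440],(320,200))
cv2.imwrite('pics/crop6.png',M)
s=state();print(s['ee_pos'],s['tcp_rot'])
e=lambda p:w2px('w6',p)/.64
x=np.array([np.cos(np.radians(-13.3)),np.sin(np.radians(-13.3)),0])
c=np.array([.5505,.231,.104]);print(e(c),e(c+.015*x),e(c-.015*x))
E
```

```text
[0.5503679  0.23061983 0.2324388 ] [-2.53161471e-04  1.16051400e-01  9.93243167e-01 -1.37140884e-04]
[397.88983665 303.71113632] [397.84500879 327.4480714 ] [397.93596412 279.28604298]
```

View pics/crop6.png

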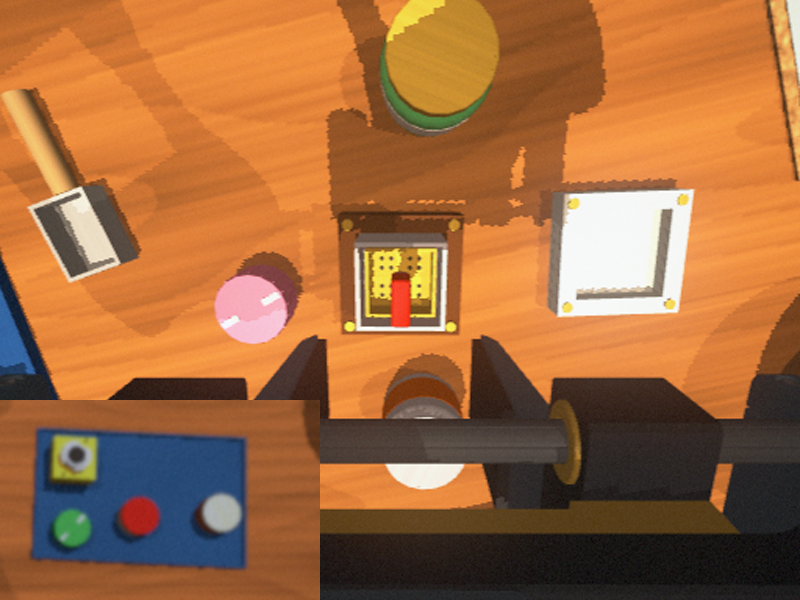

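The wrist view shows the red grip spanning (401,279–326) against a predicted (398,279–327), about 2 mm in +y. The inset shows the hopper at (73,458) and the cap at (72,528), both upright on the tray.

Emit:
{"fn": "carry_out", "kwargs": {
  "rows": [
    [0.0005,0.0015,-0.03,0,0,0],
    [0,0,-0.04,0,0,0],
    [0,0,-0.03,0,0,0],
    [0,0,-0.02,0,0,0],
    [0,0,-0.012,0,0,0],
    [0,0,-0.004,0,0,0],
    [0,0,0,0,0,0]
  ]
}}

```text
t: 20.4
ee_pos: [0.5513, 0.2324, 0.0971]
tcp_rot: [0.0, 0.115, 0.993, 0.0]
wrist_force: [0.5, 0.3, 0.9]
width: 0.601
gripper_force: 0.0
```

Emit:
{"fn": "carry_out", "kwargs": {
  "rows": [
    [0,0,0,0,0,0],
    [0,0,0,0,0,0],
    [0,0,0,0,0,0],
    [0,0,0,0,0,0],
    [0,0,0,0,0,0],
    [0,0,0,0,0,0]
  ],
  "claw": 0,
  "newtons": 20
}}

```text
t: 21.15
ee_pos: [0.5509, 0.2325, 0.0967]
tcp_rot: [-0.0, 0.115, 0.993, -0.0]
wrist_force: [1.0, -0.4, -0.2]
width: 0.131
gripper_force: 20.0
```

Width 0.131 × 91 ≈ 12 mm, so the grip is held. I'll lift slowly and straight.

Emit:
{"fn": "carry_out", "kwargs": {
  "rows": [
    [0,0,0.004,0,0,0],
    [0,0,0.008,0,0,0],
    [0,0,0.01,0,0,0],
    [0,0,0.012,0,0,0],
    [0,0,0.014,0,0,0],
    [0,0,0.015,0,0,0],
    [0,0,0.015,0,0,0],
    [0,0,0.012,0,0,0],
    [0,0,0,0,0,0]
  ]
}}

```text
t: 22.28
ee_pos: [0.5514, 0.2326, 0.1877]
tcp_rot: [0.001, 0.115, 0.993, 0.0]
wrist_force: [-0.5, 1.1, -2.0]
width: 0.134
gripper_force: 20.0
```

```bash
python3 - <<'E'
from h import *
b=snap('side','s7')['frame'];cv2.imwrite('pics/crop7.png',cv2.resize(b[165:300,165:285],(533,600),interpolation=cv2.INTER_CUBIC))
E
```

```text
(no output)
```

View pics/crop7.png

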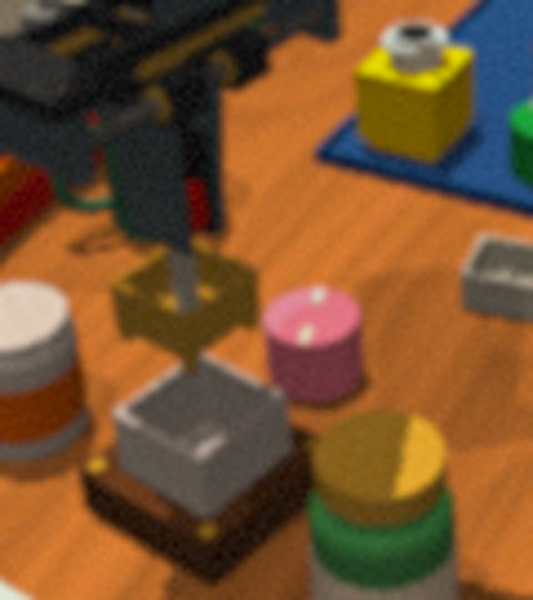

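The sieve is out and level, and the tin is still seated and empty. I'll carry it high over the hopper to (0.592,-0.285) on the tray.

Emit:
{"fn": "carry_out", "kwargs": {
  "rows": [
    [0,0,0.02,0,0,0],
    [0.002,-0.03,0.02,0,0,0],
    [0.006,-0.055,0,0,0,0],
    [0.006,-0.06,0,0,0,2],
    [0.006,-0.06,0,0,0,3],
    [0.006,-0.06,0,0,0,3],
    [0.006,-0.06,0,0,0,2],
    [0.004,-0.06,0,0,0,0],
    [0.003,-0.055,0,0,0,0],
    [0.002,-0.045,0,0,0,0]
  ]
}}

```text
t: 23.58
ee_pos: [0.5915, -0.2547, 0.2258]
tcp_rot: [-0.001, 0.028, 1.0, 0.0]
wrist_force: [1.3, 0.1, -1.1]
width: 0.127
gripper_force: 20.0
```

Emit:
{"fn": "carry_out", "kwargs": {
  "rows": [
    [0,-0.0325,0,0,0,0],
    [0,0,0,0,0,0],
    [0,0,-0.02,0,0,0],
    [0,0,-0.03,0,0,0],
    [0,0,-0.03,0,0,0],
    [0,0,-0.025,0,0,0],
    [0,0,-0.02,0,0,0],
    [0,0,-0.01,0,0,0],
    [0,0,0,0,0,0]
  ]
}}

```text
t: 24.7
ee_pos: [0.5917, -0.2844, 0.0912]
tcp_rot: [-0.001, 0.028, 1.0, 0.0]
wrist_force: [0.1, -0.6, -1.2]
width: 0.128
gripper_force: 20.0
```

Emit:
{"fn": "carry_out", "kwargs": {
  "rows": [
    [0,0,-0.0015,0,0,0],
    [0,0,-0.001,0,0,0],
    [0,0,-0.001,0,0,0],
    [0,0,0,0,0,0]
  ]
}}

```text
t: 25.2
ee_pos: [0.592, -0.2851, 0.0883]
tcp_rot: [0.0, 0.028, 1.0, -0.0]
wrist_force: [-0.1, 0.3, -1.5]
width: 0.13
gripper_force: 20.0
```

Emit:
{"fn": "carry_out", "kwargs": {
  "rows": [
    [0,0,-0.0006,0,0,0],
    [0,0,0,0,0,0]
  ]
}}

```text
t: 25.45
ee_pos: [0.592, -0.285, 0.0876]
tcp_rot: [-0.0, 0.028, 1.0, 0.0]
wrist_force: [0.2, 0.5, -1.3]
width: 0.129
gripper_force: 20.0
```

Emit:
{"fn": "carry_out", "kwargs": {
  "rows": [
    [0,0,-0.0005,0,0,0],
    [0,0,-0.0004,0,0,0],
    [0,0,0,0,0,0]
  ]
}}

```text
t: 25.82
ee_pos: [0.592, -0.285, 0.0867]
tcp_rot: [-0.0, 0.028, 1.0, -0.0]
wrist_force: [0.3, -0.3, -0.7]
width: 0.131
gripper_force: 20.0
```

Emit:
{"fn": "carry_out", "kwargs": {
  "rows": [
    [0,0,-0.0005,0,0,0],
    [0,0,0,0,0,0]
  ]
}}

```text
t: 26.08
ee_pos: [0.592, -0.2851, 0.0867]
tcp_rot: [0.0, 0.028, 1.0, -0.0]
wrist_force: [-1.5, 0.8, 5.1]
width: 0.129
gripper_force: 20.0
```

Contact made. Release modestly and rise.

Emit:
{"fn": "carry_out", "kwargs": {
  "rows": [
    [0,0,0,0,0,0],
    [0,0,0,0,0,0],
    [0,0,0,0,0,0],
    [0,0,0,0,0,0],
    [0,0,0.005,0,0,0],
    [0,0,0.02,0,0,0],
    [0,0,0.04,0,0,0],
    [0,0,0.04,0,0,0],
    [0,0,0.04,0,0,0],
    [0,0,0,0,0,0]
  ],
  "claw": 0.4
}}

```text
t: 27.32
ee_pos: [0.5933, -0.2858, 0.235]
tcp_rot: [0.003, 0.028, 1.0, -0.001]
wrist_force: [-0.9, -0.6, -0.4]
width: 0.4
gripper_force: 0.0
```

Emit:
{"fn": "carry_out", "kwargs": {
  "rows": [
    [-0.01,0.03,0,0,0,0],
    [-0.01,0.05,0,0,0,0],
    [-0.01,0.05,0,0,0,0],
    [-0.01,0.05,0,0,0,0],
    [-0.01,0.05,0,0,0,0],
    [-0.01,0.05,0,0,0,0],
    [0,0.02,0,0,0,0],
    [0,0,0,0,0,0]
  ]
}}

```text
t: 28.32
ee_pos: [0.5315, 0.0162, 0.2308]
tcp_rot: [-0.0, 0.027, 1.0, 0.0]
wrist_force: [0.0, -0.9, -0.0]
width: 0.403
gripper_force: 0.0
```

```bash
python3 - <<'E'
from h import *
t=snap('top','t8')['frame'];b=snap('side','s8')['frame']
M=np.zeros((600,800,3),np.uint8)
M[:300]=cv2.resize(t[125:245,120:440],(800,300),interpolation=cv2.INTER_CUBIC)
M[300:,:480]=cv2.resize(b[140:310,140:412],(480,300),interpolation=cv2.INTER_CUBIC)
cv2.imwrite('pics/crop8.png',M)
E
```

```text
(no output)
```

View pics/crop8.png

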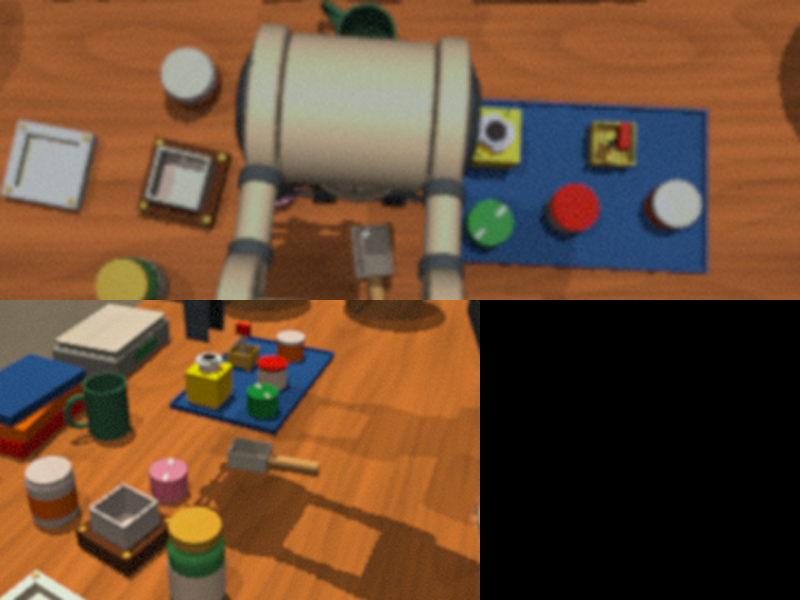

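The hopper (495,140), sieve (612,145) and cap (491,222) all stand upright on the tray, clear of the untouched pots. The tin is seated at (183,181) and the other things are where they were.

```bash
python3 -c "
from workcell import *
print(job_done())"
```

```text
the job is handed in; nothing more can be done
None
```

The sifter is apart: cap, hopper and sieve, taken off in that order, stand upright on the blue tray; the tin is still in its stand, nothing else looked moved in the final pictures, and I handed the job in at about 28 s.

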